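Unlock the control box with the square key

TASK

The control box on the bench has to be opened for rework: take the blue-handled square key from the key rack, feel it gently into the square socket down inside the black collar on the lid until it is fully home, then turn it clockwise as far as it goes to unlock the latch. Never force it: while feeling it in and turning, the key must not bear on the box with more than 30 N, and do not wrench on it once it meets the stop. Leave the key standing fully home in the lock, let go of it, and leave the red key, the tape and the bottle where they are.

Things in the scene. Friction and masses are not known exactly. Their poses are not given: they have to be found in the camera images.
- box: grey control box, 200 x 180 x 80 mm, bolted to the bench (it cannot move), lid on top; four small foot tabs stick out 25 mm at x = +-100 mm. Origin: centre of its underside; z up, x to the side with the three glands. The lid's top is 80 mm above the origin; its switches lie at x > +35 mm, 3 mm high.
- collar_mid (a point): centre of the black collar on the lid, at the lid's top, 80 mm over the bench. Collar: 86 mm outside, 40 mm inside diameter, 8 mm high. On its floor, level with this point, lies the latch's flat brass face. The latch FLOATS: the centre of its square hole lies up to 5 mm off this point along the box's x and up to 5 mm along its y, different each time and not measured: find it by feel.
- latch (a joint): turn of the brass latch (rad), clockwise seen from above; at 0 its square hole is parallel to the box's x and y. Hole 13.4 mm wide, 16 mm deep (floor 64 mm over the bench); sharp edges. Locked: starts at 0.15 to 0.5. Unlocked: end stop at 1.57. Turns stiffly (0.04 N m), stays where left. The latch slides sideways in its float (6 mm either way) only under about 15 N.
- square_key: the square key, 120 g; origin: centre of the shaft's foot, z up the shaft, x along the handle. From the foot up: steel shaft 12 x 12 mm, 34 mm long, sides parallel to the handle; flange 25 mm in diameter, 34 to 38 mm up; neck 12 mm in diameter; blue handle bar 60 (x) x 12 (y) x 22 mm, 52 to 74 mm up. It hangs upright by its flange in the rack, a little loose.
- square_key_grip (a point): centre of the blue handle bar, 63 mm above the foot of the shaft; x along the bar (60 mm), y across it (12 mm, the width to grasp), z up.
- square_key_tip (a point): centre of the foot of the square shaft; same axes. Fully home it stands on the floor of the socket's hole, 64 mm over the bench. Pressed on the brass face near the hole (3 mm or less off), the foot sinks or tips in 0.3 to 1 mm deeper than on the plain face; about 1 mm off or less it drops in at 4 to 8 N.
- round_key_grip (a point): centre of the red handle bar of another, similar key with a round shaft, in the rack's other hole; leave it alone. Same sizes and axes.
- rack: grey block, 70 (x) x 190 (y) x 40 mm, fixed to the bench, two round holes 19.5 mm wide at y = +-55 mm, one key in each (either way round). Origin: centre of its underside.
- tape: yellow ring of tape lying flat, 90 mm in diameter, 24 mm high; leave alone. Origin: centre of its underside.
- bottle: clear bottle with blue cap, 52 mm in diameter, 130 mm high; leave alone. Origin: centre of its underside.

How it is judged (in metres and radians):
On the way, in this order (a step that is already met when the one before it is completed fails the run):
1. the square key stands fully home in the socket while the latch is still locked (z of square_key_tip in the frame of box below 0.0675 m and horizontal distance between square_key_tip and collar_mid below 0.011 m and angle between the z axis of square_key_tip and the z axis of box, either way round below 0.12 rad and value of joint latch below 0.75 rad), for 0.2 s.
2. the latch is turned clockwise to its stop with the key home (z of square_key_tip in the frame of box below 0.0675 m and horizontal distance between square_key_tip and collar_mid below 0.011 m and angle between the z axis of square_key_tip and the z axis of box, either way round below 0.12 rad and value of joint latch above 1.4 rad), for 0.2 s.
At the end, for the whole second after the job is handed in: The latch is unlocked (joint past 1.40 rad, stop at 1.57), the square key stands at rest in the socket, its foot within 3.5 mm of the hole's floor and its shaft within 0.12 rad of upright; the red key is within 20 mm, tape and bottle within 30 mm of where they were (all of step 2 and linear speed of square_key below 0.02 m/s and distance of each of tape, bottle from where it was at the start of the episode below 0.03 m and distance of round_key_grip from where it was at the start of the episode below 0.02 m); the robot touches nothing.
It fails at once if the key bears on the box, its collar or its latch with more than 30 N before the latch is near its stop (contact force between square_key and box above 30 N and value of joint latch below 1.3 rad).
It fails at once if the key is wrenched against the stop (contact forces in the socket over 80 N) (contact force between square_key and box above 80 N).
It fails at once if the red key is moved by more than 20 mm (distance of round_key_grip from where it was at the start of the episode above 0.02 m).
It fails at once if the tape or the bottle is moved by more than 30 mm (distance of any of tape, bottle from where it was at the start of the episode above 0.03 m).
It also fails if it takes over 72 s, if anything falls off the work surface, if the arm or the gripper's body presses on something with over 40 N, if the wrist force passes 120 N, or if a joint passes its speed limit or range.

ROBOT

A 6-joint arm with a two-finger parallel gripper is mounted at the origin on the work surface. World frame = base frame: x ahead of the robot, y to its left, z up, the work surface at z = 0. Lengths are in mm, angles in rad, forces in N, time in s.
With the tool pointing down it reaches from about 275 to 825 mm from the base axis. Payload 5.2 kg.
Tool frame: the origin (TCP) lies at the very end of the fingers, on their centre line; the grasp point (between the pads) lies 19 mm behind it; z points along the fingers, y is the direction in which the jaws open and shut (so a half turn about z gives the same grasp; the last joint's range is limited). The gripper opens to 93 mm and grips with 3 to 60 N. Pads are 15 mm wide; open, the fingers measure 128 mm over their backs; the gripper's body (75 mm by 188 mm) begins 65 mm behind the grasp point.
Start: joints at [-1.479, 0.259, 1.535, -0, 1.348, -0.203], TCP at [159.823, -526.271, 218.653] pointing down, gripper open.
Joint ranges: [-3.14, 3.14], [-0.91, 2.08], [0.19, 2.58], [-1.22, 4.36], [0.22, 2.71], [-3.12, 3.12]. Speed limits (rad/s): [2.57, 2.57, 3.14, 3.14, 3.14, 3.14].

INTERFACE

Orientations are given as [roll, pitch, yaw] about the fixed x, y, z axes, in that order (R = Rz(yaw) Ry(pitch) Rx(roll)).
In Python, from bench import robot gives the robot as it stands. The module is installed in compiled form; this text tells all that it offers. Calls block until the motion is done:
- robot.move_ptp(position, orientation): joint-space move of the TCP to a pose.
- robot.move_linear(position, ori=None, speed=150, f_stop=None): straight line of the TCP; ori=None keeps the orientation; speed is the mean speed in mm/s. With f_stop (N) it stops when the force on the tool has changed by that much, and returns True; else False.
- robot.move_j(angles): joint-space move.
- robot.move_gripper(opening): opening from 0.0 (shut) to 1.0 (fully open); the grip force is fixed at half the most; returns when the fingers have stopped.
- robot.sleep(seconds).
- robot.inverse_kinematics(position, orientation): joint angles nearest the present ones, or None.
- robot.get_image(name): name is "side" or "top"; returns a dict with "img" (384x512x3 uint8, blue, green, red), "fovy" (degrees; the focal length in pixels is half the picture's height over the tangent of half this angle, whatever the lens; pixels are square), "cx", "cy" (the principal point, pixels), "eye" and "orientation" of the camera in the world. Camera axes: x right, y down, z forward; pixel columns grow to the right and rows downward; lengths in mm; the calibration is good to about 2 mm. A picture is of the moment at which its call begins. There is no depth.
A pose or a line that the arm cannot do raises robot.MotionError and nothing moves.
- robot.hand_in(): hands the job in, once; it reports no verdict.
Readings, each from a call of its own:
- robot.current_t(): time.
- robot.current_qpos(): joint angles.
- robot.current_joint_vel(): joint speeds.
- robot.current_joint_efforts(): joint torques, N m.
- robot.current_tcp_pos(): TCP position.
- robot.current_eef_rot(): TCP orientation.
- robot.current_contact_force(): force on the tool from outside, world axes, zero at the start.
- robot.current_ft_torque(): the same for the moment, N m.
- robot.current_gripper_width(): opening from 0.0 (shut) to 1.0 (fully open).
Only numpy, scipy, OpenCV 4.12 (cv2) and the standard library are available. Lean on these libraries where they do the work, as an engineer would, in place of code of your own. Each camera call takes 0.05 s, during which the arm holds its last target.

## Working session

There is one attempt and no reset: what is moved stays moved. The work goes in short steps, each a Python script; the robot and the scene stay as the last script left them, time stands still between calls to the robot, and variables do not carry over. Pictures are saved under pics/ and viewed, and the job is handed in when it is done.

```bash
mkdir -p pics; ls; python3 - <<'E'
from bench import robot
import cv2,numpy as np
print(robot.current_t(),robot.current_tcp_pos(),robot.current_eef_rot(),robot.current_contact_force())
for n in("side","top"):
    d=robot.get_image(n); cv2.imwrite(f"pics/{n}0.png",d["img"]); print(n,{k:v for k,v in d.items() if k!="img"})
    cv2.imwrite(f"pics/{n}0b.png",cv2.resize(d["img"],(800,600),interpolation=cv2.INTER_CUBIC))
E
```

```text
pics
0.0 [ 159.77690062 -525.71396775  217.81598957] [-3.13978722e+00 -3.58972259e-04  2.94818247e-01] [-0.34266851  1.02077687  0.58557798]
side {'fovy': 53.874319374185376, 'cx': 257.94604091475253, 'cy': 195.38594449923755, 'eye': array([ 431.71915418, -823.78471968,  525.13724356]), 'orientation': array([-2.10092382e+00, -9.34315927e-04, -2.35394585e-01])}
top {'fovy': 46.5694503901302, 'cx': 254.76410455505493, 'cy': 191.62725688736518, 'eye': array([ 543.67677758,  -61.01035344, 1089.05733119]), 'orientation': array([-3.08023826, -0.0198543 , -1.5720982 ])}
```

View pics/top0b.png

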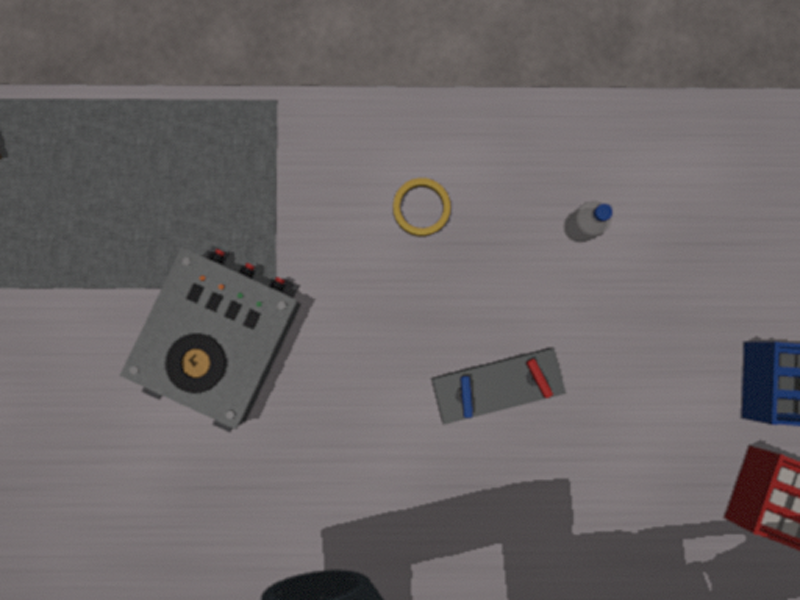

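View pics/side0b.png

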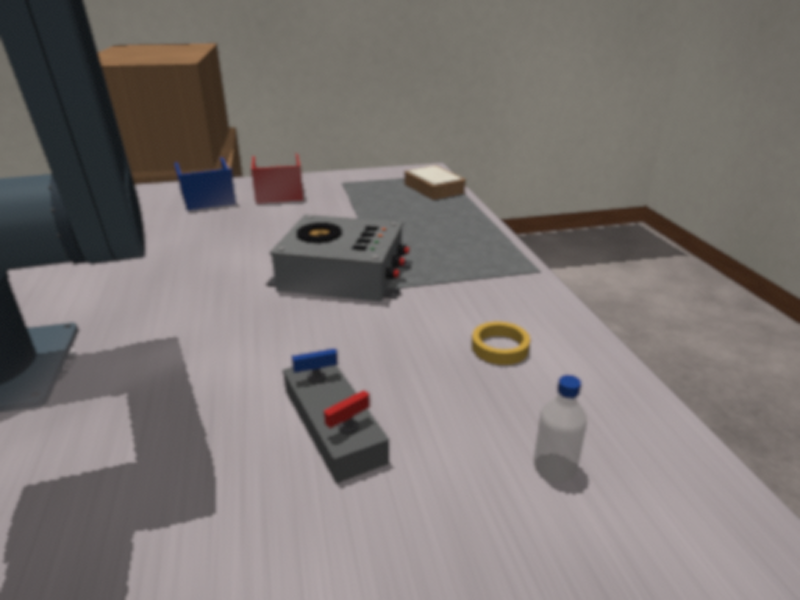

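The top view shows the box at about (215,340), collar at (196,362), blue key at (467,396), red key at (540,378), in the 800x600 scaling. I'll enlarge the areas that matter.

```bash
python3 - <<'E'
import cv2,numpy as np
t=cv2.imread("pics/top0.png"); s=cv2.imread("pics/side0.png")
def crop(im,x0,y0,w,h,k,n):
    c=cv2.resize(im[y0:y0+h,x0:x0+w],None,fx=k,fy=k,interpolation=cv2.INTER_CUBIC)
    for i in range(0,w,10):
        cv2.putText(c,str(x0+i),(i*k,8),0,.3,(0,255,255),1); cv2.line(c,(i*k,10),(i*k,14),(0,255,255),1)
    for i in range(0,h,10):
        cv2.putText(c,str(y0+i),(0,i*k+3),0,.3,(0,255,255),1)
    cv2.imwrite(n,c)
crop(t,70,150,135,130,5,"pics/c_box.png")
crop(t,270,215,100,60,8,"pics/c_rack.png")
crop(s,170,215,90,95,6,"pics/c_srack.png")
E
```

```text
(no output)
```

View pics/c_box.png

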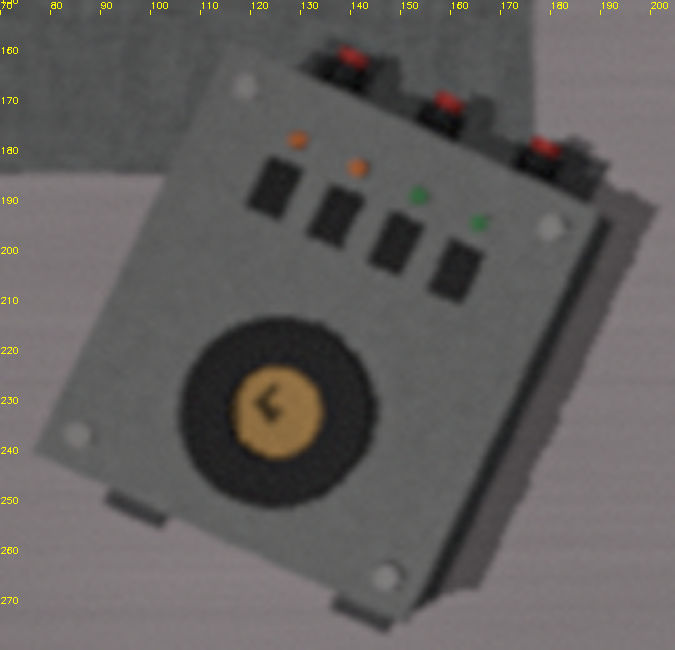

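View pics/c_rack.png

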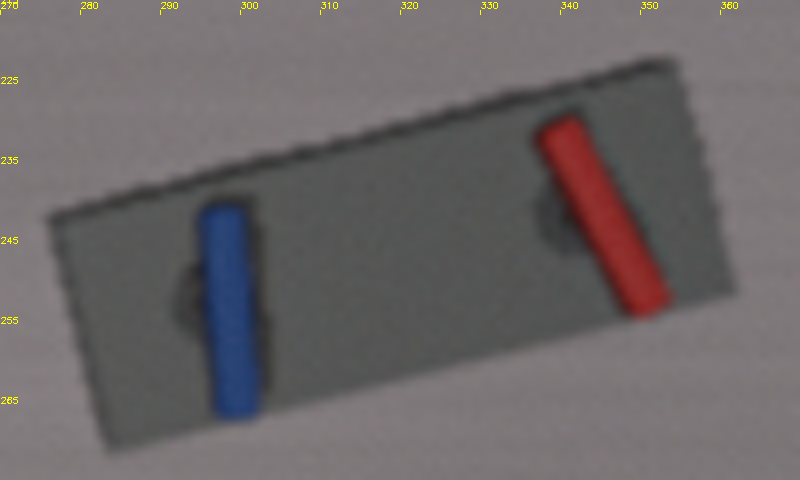

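View pics/c_srack.png

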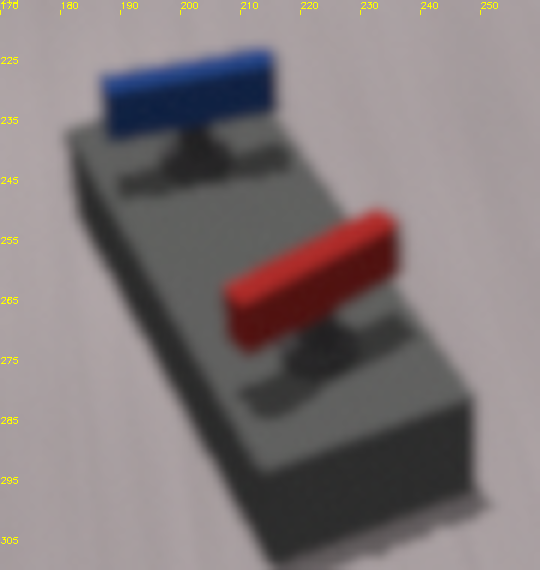

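Crop readings, in original pixels: collar centre ≈ (125.2,232), lid corners ≈ (77,240), (151,274), (192,193), (115,159). In the brass face there is a dark L around (120–126, 226–234), offset from the disc's centre, which is the edge of the square hole. I'll compute positions and zoom in on the hole.

```bash
cat > h.py <<'E'
import numpy as np, cv2
from scipy.spatial.transform import Rotation as R
def f(d): return 192/np.tan(np.radians(d["fovy"])/2)
def ray(d,u,v):
    r=np.array([(u-d["cx"])/f(d),(v-d["cy"])/f(d),1.]); return R.from_euler("xyz",d["orientation"]).apply(r)
def at(d,u,v,z):
    r=ray(d,u,v); return d["eye"]+r*(z-d["eye"][2])/r[2]
def proj(d,P):
    p=R.from_euler("xyz",d["orientation"]).inv().apply(np.atleast_2d(P)-d["eye"]); return np.c_[d["cx"]+f(d)*p[:,0]/p[:,2], d["cy"]+f(d)*p[:,1]/p[:,2]]
CAL={"side":{'fovy': 53.874319374185376, 'cx': 257.94604091475253, 'cy': 195.38594449923755, 'eye': np.array([ 431.71915418, -823.78471968,  525.13724356]), 'orientation': np.array([-2.10092382e+00, -9.34315927e-04, -2.35394585e-01])},
"top":{'fovy': 46.5694503901302, 'cx': 254.76410455505493, 'cy': 191.62725688736518, 'eye': np.array([ 543.67677758,  -61.01035344, 1089.05733119]), 'orientation': np.array([-3.08023826, -0.0198543 , -1.5720982 ])}}
E
python3 - <<'E'
from h import *
T=CAL["top"];S=CAL["side"]
t=cv2.imread("pics/top0.png"); s=cv2.imread("pics/side0.png")
c=[(77,240),(151.2,274),(191.8,192.5),(114.6,159)]
P=[at(T,u,v,80)[:2] for u,v in c]; print(np.round(P,1)); 
for i in range(4): d=P[(i+1)%4]-P[i]; print(np.hypot(*d),np.degrees(np.arctan2(d[1],d[0])))
print("boxc",np.mean(P,0))
def blob(im,m,n):
    k,l,st,ce=cv2.connectedComponentsWithStats(m.astype(np.uint8)); i=1+np.argmax(st[1:,4]); 
    cnt=max(cv2.findContours((l==i).astype(np.uint8),0,cv2.CHAIN_APPROX_NONE)[0],key=len); return st[i],ce[i],cnt
def sub(im,x0,y0,w,h): 
    o=np.zeros_like(im);o[y0:y0+h,x0:x0+w]=im[y0:y0+h,x0:x0+w];return o.astype(int)
a=np.zeros(t.shape[:2],bool);a[205:260,100:150]=1
st,ce,cnt=blob(t,(t.max(2)<65)&a,0); e=cv2.fitEllipse(cnt);print("collar",st,e,at(T,*e[0],88))
h=cv2.cvtColor(t,cv2.COLOR_BGR2HSV)
b=t.astype(int)
st,ce,cnt=blob(t,a&(b[...,2]-b[...,0]>40),0);e=cv2.fitEllipse(cnt);print("brass",st,e,at(T,*e[0],84))
for nm,m in(("blue",b[...,0]-b[...,2]>40),("red",b[...,2]-b[...,0]>40)):
    A=np.zeros(t.shape[:2],bool);A[215:275,270:370]=1
    st,ce,cnt=blob(t,m&A,0);r=cv2.minAreaRect(cnt);print(nm,st,ce,r,at(T,*ce,74))
    bp=cv2.boxPoints(r);W=np.array([at(T,*q,74)[:2] for q in bp]);dd=[W[(i+1)%4]-W[i] for i in range(4)]
    print([ (round(np.hypot(*q),1),round(np.degrees(np.arctan2(q[1],q[0])),1)) for q in dd])
for q in [(275.9,242),(283.6,270.8),(354,222.5),(361.6,251)]: print(at(T,*q,40)[:2].round(1))
z=cv2.resize(t[215:250,105:147],None,fx=16,fy=16,interpolation=cv2.INTER_CUBIC);z=np.clip(z.astype(float)*1.5,0,255).astype(np.uint8)
for i in range(0,42,5): cv2.putText(z,str(105+i),(i*16,10),0,.4,(0,255,255),1);cv2.line(z,(i*16+8,12),(i*16+8,16),(0,255,255),1)
for i in range(0,35,5): cv2.putText(z,str(215+i),(0,i*16+12),0,.4,(0,255,255),1)
cv2.imwrite("pics/c_hole.png",z)
E
```

```text
[[497.4 316.2]
 [421.6 150.2]
 [603.7  61.2]
 [679.6 236. ]]
182.50964405764643 -114.55962427575844
202.70573031943218 -26.0442114376223
190.5522191677672 66.511634000847
199.0942417419819 156.23397854358717
boxc [550.57681178 190.88068726]
collar [106 213  40  39 921] ((125.11006164550781, 232.0018768310547), (37.474853515625, 38.761009216308594), 70.43058776855469) [515.25127391 207.45867945  88.        ]
brass [117 223  17  19 247] ((124.98619079589844, 231.93243408203125), (16.48309326171875, 17.734638214111328), 7.693699836730957) [515.29265224 208.80892709  84.        ]
blue [295 241   7  26 137] [298.35766423 253.41605839] ((298.38531494140625, 253.50881958007812), (25.309844970703125, 5.29205846786499), 85.60128784179688) [ 465.79349447 -179.82546025   74.        ]
[(np.float64(12.0), np.float64(-85.8)), (np.float64(56.9), np.float64(-176.0)), (np.float64(12.0), np.float64(94.2)), (np.float64(56.9), np.float64(4.0))]
red [337 230  17  25 158] [345.13924051 241.93670886] ((345.1000061035156, 241.70004272460938), (26.385601043701172, 5.813776969909668), 63.43495178222656) [ 491.41745262 -286.59037107   74.        ]
[(np.float64(13.3), np.float64(-63.8)), (np.float64(59.5), np.float64(-153.9)), (np.float64(13.3), np.float64(116.0)), (np.float64(59.5), np.float64(26.1))]
[ 489.9 -131.3]
[ 423. -149.]
[ 535.2 -315.7]
[ 468.4 -332.7]
```

View pics/c_hole.png

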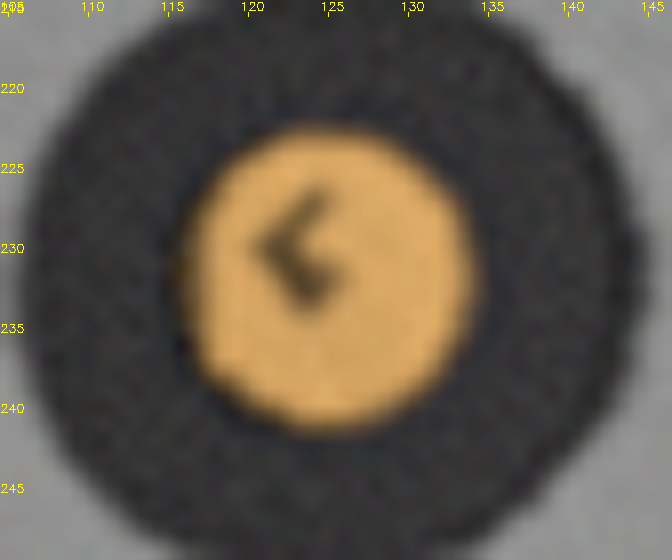

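The hole outline is visible. Rim corners are ≈ L(120.3,230), T(124.8,226.2), B(124,234), so the centre is ≈ (124.4,230.2) and the yaw ≈ −50°, or about 0.44 rad latch angle. I'll cross-check with the side view, then grasp.

```bash
python3 - <<'E'
from h import *
T=CAL["top"];S=CAL["side"]
print("hole",at(T,124.4,230.2,80))
L,Tt,B=[at(T,*q,80)[:2] for q in((120.3,230),(124.8,226.2),(124,234.1))]
for a,b in((L,Tt),(L,B)): d=b-a;print(np.hypot(*d),np.degrees(np.arctan2(d[1],d[0])))
g=lambda x,y:((x+.5)/5-.5+70,(y+.5)/5-.5+150)
sc=[at(T,*g(*q),80)[:2] for q in((245,87),(551,228),(386,577),(78,436))]
for i in range(4): d=sc[(i+1)%4]-sc[i];print("screw",np.hypot(*d),np.degrees(np.arctan2(d[1],d[0])))
print(np.mean(sc,0))
print("side blue",at(S,201.2,226.9,74))
s=cv2.imread("pics/side0.png")
m=cv2.cvtColor(s,cv2.COLOR_BGR2HSV)
z=cv2.resize(s[130:195,165:270],None,fx=7,fy=7,interpolation=cv2.INTER_CUBIC)
for i in range(0,105,10): cv2.putText(z,str(165+i),(i*7,10),0,.4,(0,255,255),1)
for i in range(0,65,10): cv2.putText(z,str(130+i),(0,i*7+8),0,.4,(0,255,255),1)
for p in proj(S,[[515.3,208.6,80],[515.3,208.6,88]]): cv2.circle(z,(int((p[0]-165+.5)*7),int((p[1]-130+.5)*7)),2,(255,0,255),-1); print(p)
cv2.imwrite("pics/c_sbox.png",z)
E
```

```text
hole [519.05134648 211.25304343  80.        ]
13.02478218054608 -49.40115628393838
12.43355384434269 -137.51415764414156
screw 152.49144330309218 -114.75934447463811
screw 171.90440790546543 155.21599883752117
screw 151.63247080723545 65.45444831525916
screw 172.471981516322 -24.498214852748823
[551.26132907 193.29981056]
side blue [ 467.53115449 -173.44801584   74.        ]
[203.40813603 149.83449488]
[203.21084454 147.30515986]
```

View pics/c_sbox.png

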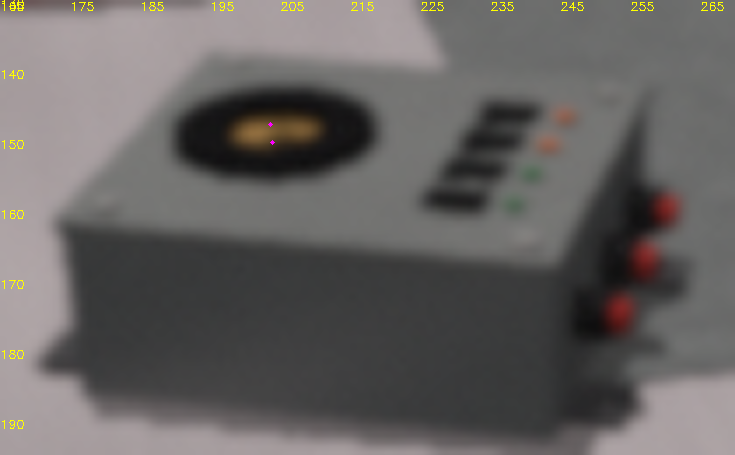

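```bash
python3 - <<'E'
from h import *
S=CAL["side"];T=CAL["top"]
s=cv2.imread("pics/side0.png")
z=cv2.resize(s[215:265,175:235],None,fx=12,fy=12,interpolation=cv2.INTER_CUBIC)
for zz,col in((74,(0,255,255)),(52,(0,255,0))):
  for yw in (4,):
    c,sn=np.cos(np.radians(yw)),np.sin(np.radians(yw))
    P=[[465.8+a*30*c-b*6*sn,-180+a*30*sn+b*6*c,zz] for a,b in((1,1),(1,-1),(-1,-1),(-1,1))]
    for p in proj(S,P): cv2.circle(z,(int((p[0]-175+.5)*12),int((p[1]-215+.5)*12)),3,col,-1)
cv2.imwrite("pics/c_sk.png",z)
E
```

```text
(no output)
```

View pics/c_sk.png

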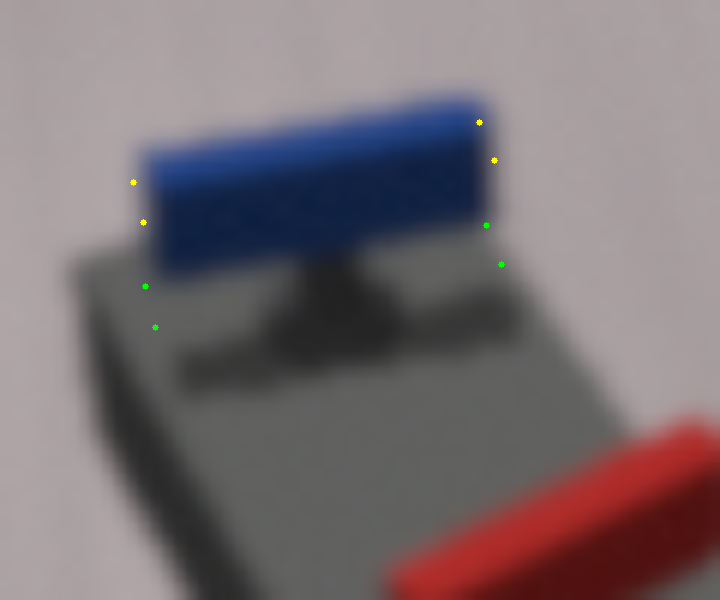

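The model was 6 mm too low: the key hangs with its foot at z=6, so the bar's top is at z=80. I'll redo it.

```bash
python3 - <<'E'
from h import *
S=CAL["side"];T=CAL["top"]
p=at(T,298.4,253.5,80);print(p, at(S,201.2,226.9,80))
s=cv2.imread("pics/side0.png");t=cv2.imread("pics/top0.png")
def ov(D,im,x0,y0,w,h,k,n,cx,cy,yw):
  z=cv2.resize(im[y0:y0+h,x0:x0+w],None,fx=k,fy=k,interpolation=cv2.INTER_CUBIC)
  for zz,col in((80,(0,255,255)),(58,(0,255,0))):
    c,sn=np.cos(np.radians(yw)),np.sin(np.radians(yw))
    P=[[cx+a*30*c-b*6*sn,cy+a*30*sn+b*6*c,zz] for a,b in((1,1),(1,-1),(-1,-1),(-1,1))]
    for p in proj(D,P): cv2.circle(z,(int((p[0]-x0+.5)*k),int((p[1]-y0+.5)*k)),2,col,-1)
  return z
a=ov(S,s,175,215,60,40,7,"",466,-178.5,4);b=ov(T,t,280,230,40,40,7,"",466,-178.5,4)
cv2.imwrite("pics/c_sk2.png",np.hstack([a,b]))
E
```

```text
[ 466.06583232 -179.21729984   80.        ] [ 467.05486484 -182.09731332   80.        ]
```

View pics/c_sk2.png

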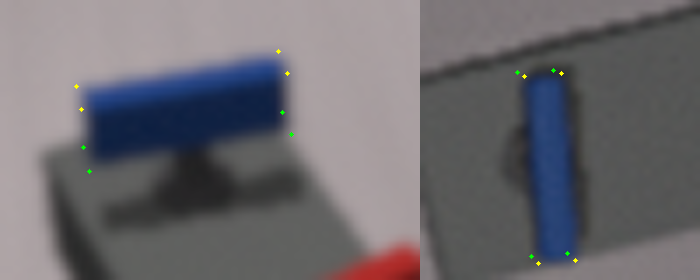

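```bash
python3 - <<'E'
from bench import robot
import numpy as np,cv2
o=[np.pi,0,np.radians(4)]
robot.move_gripper(0.5)
robot.move_ptp([466.5,-180,130],o)
print(robot.current_t(),robot.current_tcp_pos(),robot.current_qpos())
r=robot.move_linear([466.5,-180,50],speed=100,f_stop=8)
print(r,robot.current_t(),robot.current_tcp_pos(),robot.current_contact_force())
cv2.imwrite("pics/g1.png",cv2.resize(robot.get_image("side")["img"][190:300,120:270],None,fx=5,fy=5,interpolation=cv2.INTER_CUBIC))
E
```

```text
2.7167 [ 466.57975103 -180.91954277  130.22528009] [-5.92941942e-01  2.50381449e-01  1.77854036e+00 -3.35586066e-04
  1.11194860e+00  9.08821629e-01]
False 3.6667 [ 466.89022312 -180.36398063   50.46016171] [-0.30014013 -0.08811612 -0.12361634]
```

View pics/g1.png

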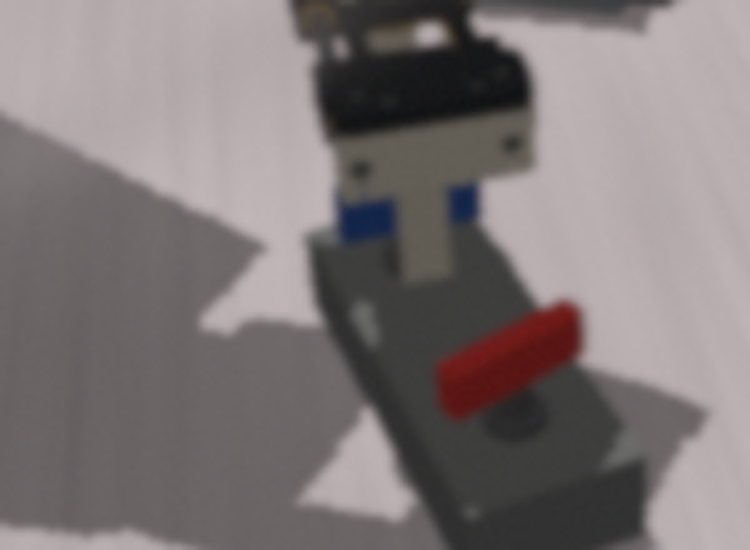

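The fingers straddle the middle of the blue bar and clear the red key. Closing and lifting now.

```bash
python3 - <<'E'
from bench import robot
import numpy as np,cv2
robot.move_gripper(0.0)
print(robot.current_gripper_width()*93,robot.current_contact_force(),robot.current_ft_torque())
p=robot.current_tcp_pos()
robot.move_linear([466.5,-180,150],speed=120)
print(robot.current_t(),robot.current_tcp_pos(),robot.current_contact_force(),robot.current_ft_torque(),robot.current_gripper_width()*93)
cv2.imwrite("pics/g2.png",cv2.resize(robot.get_image("side")["img"][160:280,130:270],None,fx=5,fy=5,interpolation=cv2.INTER_CUBIC))
E
```

```text
11.863453792206425 [0.69518802 0.06106133 0.41870859] [0.05720445 0.00491983 0.01323149]
5.3417 [ 465.94590451 -179.6474475   149.2359374 ] [ 0.23182448  0.23743564 -1.23871283] [0.00468315 0.00044044 0.00841193] 11.945762703365315
```

View pics/g2.png

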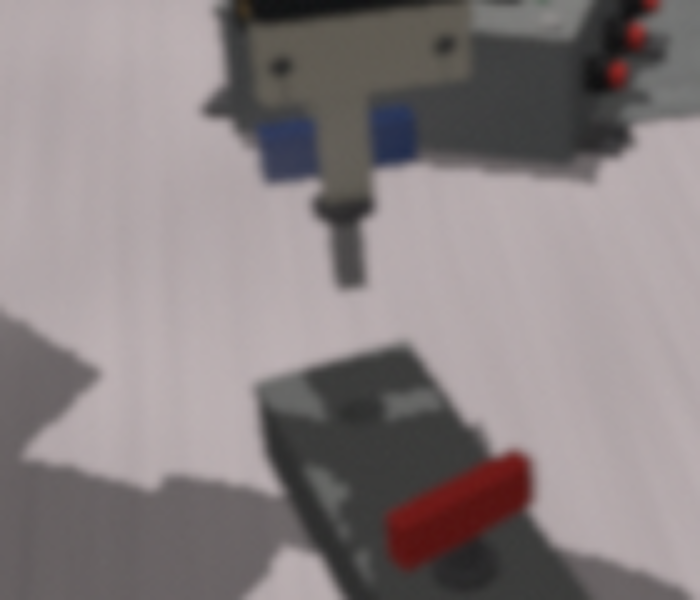

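```bash
python3 - <<'E'
from h import *
S=CAL["side"]
g=cv2.imread("pics/g2.png")
z=cv2.resize(g[90:310,220:460],None,fx=3,fy=3,interpolation=cv2.INTER_CUBIC)
Z=149.6-44
c,s=np.cos(np.radians(4)),np.sin(np.radians(4))
def dot(x,y,zz,col):
  p=proj(S,[[466.5+x*c-y*s,-180+x*s+y*c,Z+zz]])[0]
  q=((p-[130,160]+.5)*5-[220,90])*3
  cv2.circle(z,(int(q[0]),int(q[1])),3,col,-1)
for zz in(0,34): 
  for a in(-6,6):
    for b in (-6,6): dot(a,b,zz,(0,255,255))
for zz in (52,74):
  for a in(-30,30):
    for b in (-6,6): dot(a,b,zz,(0,255,0))
for a in (-7.5,7.5): dot(a,-6,44,(255,0,255))
cv2.imwrite("pics/g2b.png",z)
E
```

```text
(no output)
```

View pics/g2b.png

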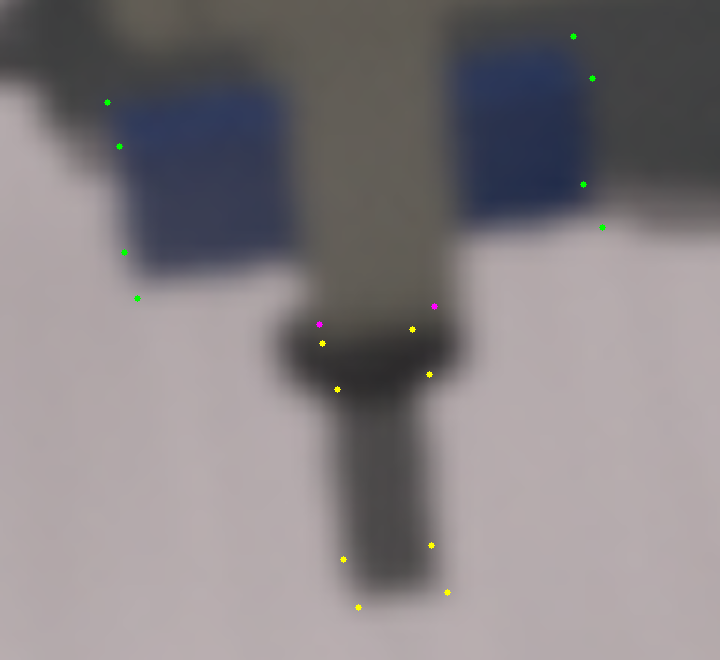

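The key is held upright, and the shaft and handle match the model within about 1 mm. Next I move over the socket and feel down.

```bash
cat > m.py <<'E'
from bench import robot
import numpy as np
def rd(n=15):
    return np.mean([robot.current_tcp_pos() for _ in range(n)],0),np.mean([robot.current_contact_force() for _ in range(n)],0),np.mean([robot.current_ft_torque() for _ in range(n)],0)
def pr(tag,r=None):
    p,f,m=rd(); print(tag,r,"t%.2f"%robot.current_t(),"p",p.round(2),"F",f.round(2),"M",m.round(3)); return p,f,m
E
python3 - <<'E'
from m import *
o=[np.pi,0,np.radians(41.5)]
robot.move_ptp([519,211.2,155],o); pr("above")
robot.move_linear([519,211.2,128],speed=60); pr("at128")
r=robot.move_linear([519,211.2,116],speed=8,f_stop=6); pr("touch",r)
print(robot.current_qpos())
E
```

```text
above None t6.86 p [519.27 210.17 154.85] F [ 0.44 -0.36 -1.52] M [-0.029 -0.014  0.001]
at128 None t7.46 p [518.94 211.1  127.69] F [ 0.76 -0.06 -0.24] M [ 0.07  -0.035 -0.009]
touch True t8.22 p [519.12 211.23 123.65] F [-0.27  0.17  3.94] M [-0.122  0.115  0.007]
[ 1.87465409e-01  3.57389667e-01  1.64219518e+00 -4.48111187e-05
  1.14164242e+00  1.03390399e+00]
```

```bash
python3 - <<'E'
from m import *
print([robot.current_contact_force().round(2) for _ in range(4)])
pr("before")
r=robot.move_linear([519,211.2,116],speed=6,f_stop=5); pr("press",r)
robot.sleep(0.2); pr("hold",r)
E
```

```text
[array([-0.27,  0.17,  3.94]), array([-0.27,  0.17,  3.94]), array([-0.27,  0.17,  3.94]), array([-0.27,  0.17,  3.94])]
before None t8.22 p [519.12 211.23 123.65] F [-0.27  0.17  3.94] M [-0.122  0.115  0.007]
press True t8.62 p [519.23 211.27 123.62] F [-1.36  0.87  5.92] M [-0.062  0.249 -0.011]
hold True t8.82 p [519.18 211.28 123.63] F [-1.03 -0.06  4.79] M [-0.079  0.193  0.009]
```

```bash
cat >> m.py <<'E'
def probe(x,y,f=8,z0=125.2,zb=118,sp=8):
    p=robot.current_tcp_pos()
    robot.move_linear([p[0],p[1],z0],speed=40)
    robot.move_linear([x,y,z0],speed=40)
    f0=robot.current_contact_force()
    r=robot.move_linear([x,y,zb],speed=sp,f_stop=f)
    P=[];F=[];M=[]
    for _ in range(4):
        P.append(robot.current_tcp_pos());F.append(robot.current_contact_force());M.append(robot.current_ft_torque()); robot.sleep(0.02)
    P=np.mean(P,0);F=np.mean(F,0);M=np.mean(M,0)
    print("probe",x,y,r,"t%.2f"%robot.current_t(),P.round(2),"F",F.round(1),"M",M.round(2),flush=True)
    return r,P,F
E
python3 - <<'E'
from m import *
for k in range(6):
    a=k*np.pi/3
    r,P,F=probe(round(519+1.5*np.cos(a),2),round(211.2+1.5*np.sin(a),2))
    if P[2]<122.2: break
E
```

```text
probe 520.5 211.2 True t9.87 [520.83 211.28 123.4 ] F [-0.4  0.1  4.6] M [-0.07  0.09 -0.03]
probe 519.75 212.5 False t11.48 [519.78 212.52 117.98] F [ 0.8  0.3 -2.1] M [ 0.07 -0.18  0.01]
```

It dropped in at (519.75, 212.5). I'll lower it gently to the floor.

```bash
python3 - <<'E'
from m import *
pr("in")
for z in (114,111,109,107,106):
    r=robot.move_linear([519.78,212.52,z],speed=12,f_stop=6); robot.sleep(.05); pr(z,r)
    if r: break
E
```

```text
in None t11.48 p [519.76 212.53 117.99] F [ 0.58 -0.05 -0.66] M [ 0.08  -0.189 -0.052]
114 False t12.02 p [519.77 212.54 113.89] F [ 0.44  0.61 -2.4 ] M [ 0.127 -0.2   -0.009]
111 False t12.47 p [519.78 212.51 110.9 ] F [ 0.99  0.43 -2.24] M [ 0.058 -0.26  -0.014]
109 False t12.83 p [519.77 212.53 108.93] F [ 0.89  0.56 -1.45] M [ 0.116 -0.217  0.006]
107 True t13.10 p [520.01 212.59 107.9 ] F [-0.6  -0.71  4.22] M [-0.007  0.128  0.019]
```

```bash
cat >> m.py <<'E'
def turn(y0,y1,step,mstop,fstop=8,pos=(519.85,212.55,108.0)):
    y=y0
    while y>y1+1e-6:
        y=max(y-step,y1)
        r=robot.move_linear(list(pos),[np.pi,0,np.radians(y)],speed=30,f_stop=fstop)
        robot.sleep(.03)
        M=robot.current_ft_torque();F=robot.current_contact_force();p=robot.current_tcp_pos()
        print("yaw",y,r,"act %.1f"%np.degrees(robot.current_eef_rot()[2]),"t%.2f"%robot.current_t(),p.round(1),"F",F.round(1),"Mz %.3f"%M[2],flush=True)
        if r or abs(M[2])>mstop: break
    return y
E
python3 - <<'E'
from m import *
robot.sleep(0.3); pr("home")
turn(41.5,21.5,2.5,0.3)
E
```

```text
home None t13.40 p [520.01 212.6  107.89] F [-0.54 -0.4   5.13] M [-0.041  0.074 -0.072]
yaw 39.0 False act 39.1 t13.68 [519.9 212.6 108. ] F [1.1 0.2 0.9] Mz -0.007
yaw 36.5 False act 36.6 t13.97 [520.1 212.5 108. ] F [ 0.6  0.8 -0.1] Mz -0.025
yaw 34.0 False act 34.1 t14.25 [520.1 212.6 108. ] F [ 2.1  0.8 -0.4] Mz 0.001
yaw 31.5 False act 31.6 t14.53 [520.1 212.6 108. ] F [ 2.3  0.3 -1.3] Mz 0.030
yaw 29.0 False act 29.1 t14.82 [520.1 212.6 108. ] F [ 2.4  0.7 -1.9] Mz 0.056
yaw 26.5 False act 26.6 t15.10 [520.  212.6 108. ] F [ 2.9  1.8 -0.7] Mz 0.020
yaw 24.0 False act 24.1 t15.38 [520.  212.5 108.1] F [ 2.4  1.3 -0.8] Mz -0.000
yaw 21.5 False act 21.6 t15.67 [520.  212.5 108.1] F [ 3.7  0.1 -1.6] Mz -0.017
```

```bash
python3 - <<'E'
from m import *
y=turn(21.5,-18.5,2.5,0.25,pos=(520.1,212.65,107.9))
E
```

```text
yaw 19.0 False act 19.1 t15.95 [520.1 212.6 108. ] F [2.6 0.9 0.1] Mz -0.012
yaw 16.5 False act 16.6 t16.23 [520.1 212.6 108. ] F [2.4 0.8 1. ] Mz 0.003
yaw 14.0 False act 14.1 t16.52 [520.1 212.6 108. ] F [ 3.4 -0.4  0.9] Mz 0.013
yaw 11.5 False act 11.6 t16.80 [520.1 212.6 108. ] F [ 2.9 -0.5  0.9] Mz 0.003
yaw 9.0 False act 9.1 t17.08 [520.1 212.6 108. ] F [ 3.1 -0.6  2. ] Mz -0.001
yaw 6.5 False act 6.6 t17.37 [520.2 212.6 108. ] F [ 2.7 -0.4  1.7] Mz 0.023
yaw 4.0 False act 4.1 t17.65 [520.2 212.6 108. ] F [ 2.3 -0.3  2.3] Mz 0.039
yaw 1.5 False act 1.6 t17.93 [520.2 212.6 108. ] F [ 3.7 -1.   2.5] Mz -0.035
yaw -1.0 False act -0.9 t18.22 [520.1 212.6 108. ] F [ 2.5 -1.5  3.3] Mz 0.056
yaw -3.5 False act -3.4 t18.50 [520.1 212.6 108. ] F [ 2.4 -1.   3. ] Mz -0.039
yaw -6.0 False act -5.9 t18.78 [520.1 212.6 107.9] F [ 2.4 -0.4  4. ] Mz -0.009
yaw -8.5 False act -8.4 t19.07 [520.1 212.6 107.9] F [ 1.1 -1.3  3.5] Mz 0.030
yaw -11.0 False act -10.9 t19.35 [520.1 212.6 107.9] F [ 2.5 -1.1  3.7] Mz 0.045
yaw -13.5 False act -13.4 t19.63 [520.1 212.6 107.9] F [ 2.8 -1.8  4.4] Mz 0.030
yaw -16.0 False act -15.9 t19.92 [520.1 212.6 107.9] F [ 2.5 -2.1  4.4] Mz 0.017
yaw -18.5 False act -18.4 t20.20 [520.1 212.6 107.9] F [ 2.4 -1.3  4.4] Mz -0.027
```

```bash
python3 - <<'E'
from m import *
y=turn(-18.5,-33,1.25,0.18,pos=(520.15,212.6,108.0),fstop=7)
E
```

```text
yaw -19.75 False act -19.7 t20.48 [520.1 212.6 107.9] F [ 2.  -1.1  4.3] Mz 0.084
yaw -21.0 False act -21.0 t20.77 [520.1 212.6 107.9] F [ 1.8 -0.8  3.9] Mz 0.067
yaw -22.25 False act -22.2 t21.05 [520.1 212.6 107.9] F [ 2.2 -1.3  3. ] Mz 0.022
yaw -23.5 False act -23.5 t21.33 [520.1 212.6 108. ] F [ 1.4 -2.5  2.9] Mz 0.083
yaw -24.75 False act -24.7 t21.62 [520.1 212.6 108. ] F [ 1.4 -2.1  3.2] Mz 0.005
yaw -26.0 False act -26.0 t21.90 [520.1 212.6 108. ] F [ 1.8 -2.1  2.3] Mz -0.015
yaw -27.25 False act -27.2 t22.18 [520.1 212.6 107.9] F [ 3.3 -1.6  2.3] Mz 0.046
yaw -28.5 False act -28.5 t22.47 [520.1 212.6 107.9] F [ 2.  -2.5  1.8] Mz 0.042
yaw -29.75 False act -29.7 t22.75 [520.1 212.6 108. ] F [ 0.8 -2.8  2.1] Mz -0.039
yaw -31.0 False act -31.0 t23.03 [520.1 212.6 108. ] F [ 2.3 -1.6  1.8] Mz 0.008
yaw -32.25 False act -32.2 t23.32 [520.1 212.6 108. ] F [ 1.9 -1.9  1.8] Mz 0.019
yaw -33 False act -33.0 t23.60 [520.1 212.6 108. ] F [ 1.3 -2.   2.7] Mz -0.042
```

```bash
python3 - <<'E'
from m import *
print(robot.current_joint_efforts().round(3), robot.current_qpos()[5])
y=turn(-33,-38,1,0.13,pos=(520.15,212.6,108.0),fstop=7)
print(robot.current_joint_efforts().round(3))
E
```

```text
[  1.537 -45.894 -23.814   0.938   0.324   0.052] 2.3361610636616823
yaw -34 False act -34.0 t23.88 [520.1 212.6 108. ] F [ 1.7 -3.4  1.5] Mz 0.088
yaw -35 False act -35.0 t24.17 [520.1 212.6 108. ] F [ 1.4 -2.3  1.9] Mz 0.147
[  1.515 -46.026 -23.944   1.021   0.291   0.146]
```

```bash
python3 - <<'E'
from m import *
def avg(n=8):
    a=[]
    for _ in range(n): robot.sleep(.03);a.append([robot.current_ft_torque()[2],robot.current_joint_efforts()[5],*robot.current_contact_force()])
    return np.mean(a,0).round(3)
print(avg())
robot.move_linear([520.15,212.6,108.0],[np.pi,0,np.radians(-36)],speed=30,f_stop=7); print(robot.current_t(),avg())
import cv2
cv2.imwrite("pics/t1.png",cv2.resize(robot.get_image("side")["img"][90:200,140:280],None,fx=5,fy=5,interpolation=cv2.INTER_CUBIC))
E
```

```text
[ 0.113  0.118  1.444 -2.44   1.765]
24.6833 [ 0.19   0.186  1.077 -2.508  1.682]
```

View pics/t1.png

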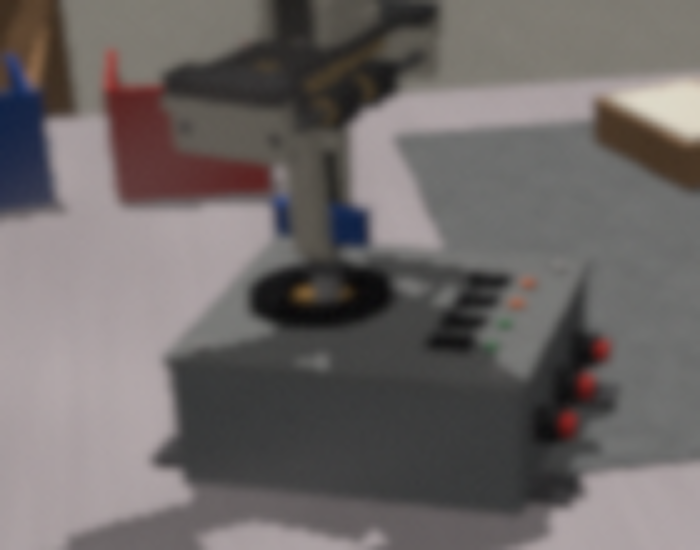

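Mz climbs by about 0.075 N·m per degree (0.113 to 0.19), and joint 6 effort agrees, so the latch is at its stop. I'll back off within the backlash, release and lift.

```bash
python3 - <<'E'
from m import *
import cv2
robot.sleep(0.25)
robot.move_linear([520.1,212.6,108.0],[np.pi,0,np.radians(-33)],speed=30,f_stop=7); pr("back")
robot.move_gripper(0.4); pr("open")
robot.move_linear([520.1,212.6,190],speed=60,f_stop=6); pr("up")
robot.move_linear([420,60,260],speed=200); pr("away")
for n,(x,y,w,h) in {"side":(150,90,130,110),"top":(70,150,135,125)}.items():
    im=robot.get_image(n)["img"]; cv2.imwrite(f"pics/{n}F.png",im)
    cv2.imwrite(f"pics/{n}Fc.png",cv2.resize(im[y:y+h,x:x+w],None,fx=5,fy=5,interpolation=cv2.INTER_CUBIC))
E
```

```text
back None t25.50 p [520.12 212.64 107.98] F [ 1.14 -2.33  0.83] M [-0.463 -0.351 -0.038]
open None t26.13 p [520.03 212.66 107.96] F [-0.43 -0.01  0.55] M [0.019 0.071 0.041]
up None t27.65 p [519.8  212.56 189.5 ] F [-0.47 -0.16 -0.14] M [ 0.105 -0.02   0.038]
away None t28.77 p [420.08  60.36 259.67] F [ 0.45  0.36 -0.29] M [ 0.107  0.006 -0.003]
```

View pics/sideFc.png

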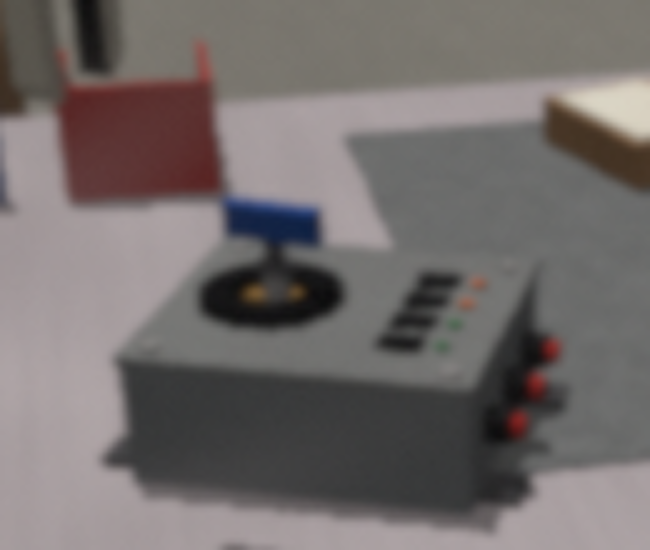

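View pics/topFc.png

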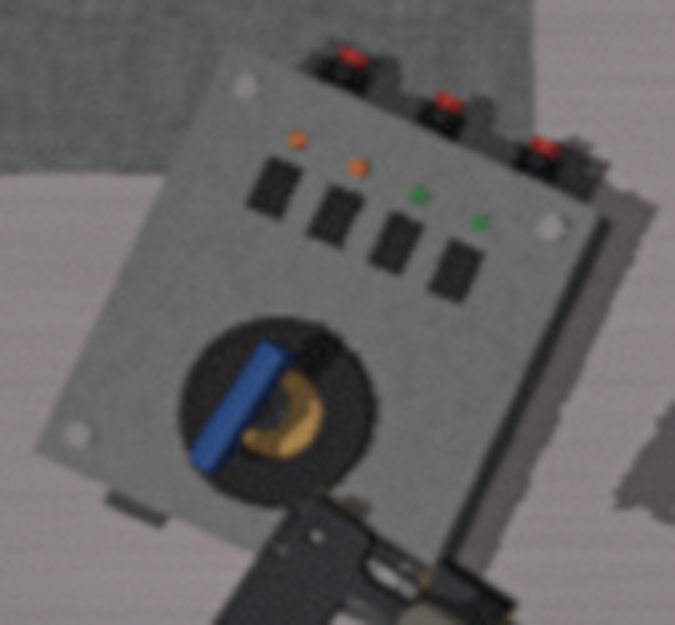

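View pics/topF.png

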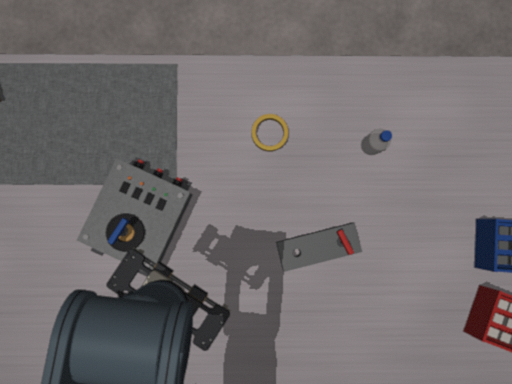

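```bash
python3 - <<'E'
from h import *
for n,(x0,y0) in {"side":(150,90),"top":(70,150)}.items():
    D=CAL[n]; z=cv2.imread(f"pics/{n}Fc.png")
    c,s=np.cos(np.radians(-33)),np.sin(np.radians(-33))
    for zz,col in((138,(0,255,255)),(116,(0,255,0))):
        P=[[520+a*30*c-b*6*s,212.6+a*30*s+b*6*c,zz] for a in(1,-1) for b in(1,-1)]
        for p in proj(D,P): cv2.circle(z,tuple(int(v) for v in ((p-[x0,y0]+.5)*5)),2,col,-1)
    w=z[170:340,150:400] if n=="side" else z[300:520,150:400]
    cv2.imwrite(f"pics/{n}Fv.png",cv2.resize(w,None,fx=2,fy=2))
a=cv2.imread("pics/sideFv.png");b=cv2.imread("pics/topFv.png");a=cv2.copyMakeBorder(a,0,100,0,0,0);cv2.imwrite("pics/Fv.png",cv2.resize(np.hstack([a,b]),(800,352)))
E
```

```text
(no output)
```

View pics/Fv.png

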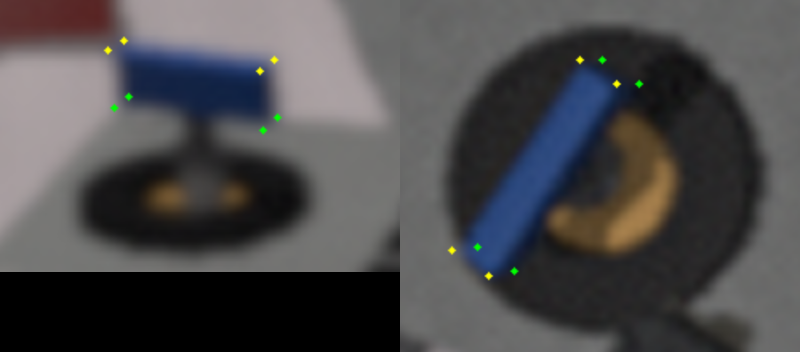

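The key stands upright at home depth and matches the model within about 1 mm in both views. The red key, tape and bottle look unmoved. Handing in.

```bash
python3 - <<'E'
from bench import robot
robot.sleep(0.2); print(robot.hand_in(), robot.current_t())
E
```

```text
the job is handed in; nothing more can be done
the job is handed in; nothing more can be done
```

The blue key is home in the socket, the latch is turned clockwise to its stop, and the key is released. I handed in at about 29 s of the 72 s allowed; no verdict is reported.

- **Finding the hole:** I read its rough position and angle (about 0.44 rad) from the top camera, then felt for it with 6–8 N presses. It dropped in on the fourth press and stood on the floor at tool height 107.9 mm, against 108 expected.
- **Turning:** tool forces stayed under about 6 N throughout. The stop showed as a steady rise in torque to about 0.19 N·m. I then backed off 3° within the play before letting go.
- **Last checks:** in both camera views the key stands upright at home depth, within about 1 mm. By eye, the red key, tape and bottle look unmoved, and the gripper is clear of everything.
- **One disagreement:** the stop came at about −34° of tool turn, 2° later than the −32° I expected. That fits the error in my box-angle estimate. I could not read the latch angle directly; the key's angle and the play in the hole put it at the stop.

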